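# Hold the mist pump's dead-man plunger at half travel

## Robot

A 6-joint arm with a two-finger parallel gripper is mounted at the origin on the work surface. World frame = base frame: x ahead of the robot, y to its left, z up, the work surface at z = 0. Lengths are in mm, angles in rad, forces in N, time in s.
With the tool pointing down it reaches from about 350 to 775 mm from the base axis. Payload 7.3 kg.
Tool frame: the origin (TCP) lies at the very end of the fingers, on their centre line; the grasp point (between the pads) lies bot.grasp_offset behind it (bot.grasp_offset is the distance from the TCP to the grasp point, in mm); z points along the fingers, y is the line along which they close (so a half turn about z gives the same grasp; the last joint's range is limited). The gripper opens to 92 mm and grips with 3 to 60 N. Pads are 19 mm wide; open, the fingers measure 130 mm over their backs; the gripper's body (75 mm by 190 mm) begins 47 mm behind the grasp point.
Start: joints at [-1.276, 0.342, 1.524, -0, 1.275, -0.146], TCP at [224.023, -474.829, 187.941] pointing down, gripper open.
Joint ranges: [-2.53, 2.53], [-0.77, 2.02], [0.04, 2.7], [-1, 4.14], [0.28, 2.66], [-3.11, 3.11]. Speed limits (rad/s): [2.57, 2.57, 3.14, 3.14, 3.14, 3.14].

## Interface

Orientations are given as [roll, pitch, yaw] about the fixed x, y, z axes, in that order (R = Rz(yaw) Ry(pitch) Rx(roll)).
In Python, from plant import bot gives the robot as it stands. The module is installed in compiled form; this text tells all that it offers.
- The arm moves only by the shell command python3 -m handwheel 'ROWS'. ROWS is JSON, a list of rows, each an object of numbers: "claw": the finger opening in mm, from 0 to 91.8; "dx", "dy", "dz": the shift along the tool's x, y, z in mm; "rx", "ry", "rz": the turn, a rotation vector about the tool's x, y, z in rad. A call has 1 to 10 rows; each row shifts and turns the commanded pose from where the row before left it, along the tool's axes as they then stand; what a row does not reach is not made up. A row lasts 1/10 s, in which the tool goes at most 50 mm and 8.59 degrees, less where a joint would pass 70% of its speed; a pose out of reach is approached as far as the arm can. A call is refused whole if a number of a shift passes 50 or a number of a turn 0.15, either way. A call with a gripper value outside its range is refused whole. The fingers move at their own pace and stop on an object; the grip force is fixed at half the most. Time passes only in rows, so rows that do not move let the fingers close. It gives the time, the measured TCP pose, the force and the opening at its end, in the units of the state.
- bot.get_obs(): the state, without advancing time (a new reading comes with each control period).
- bot.capture(name): name is "scene" or "top" or "wrist"; returns a dict with "frame" (420x560x3 uint8, red, green, blue), "camera_matrix" (3x3 intrinsics, pixels), "view" (4x4, takes a point from world to camera coordinates); the wrist camera has in their place "mount" (4x4, takes a point from camera to tool coordinates, whose origin is the TCP and whose axes are the flange's). Camera axes: x right, y down, z forward; pixel columns grow to the right and rows downward; lengths in mm; the calibration is good to about 2 mm. A picture is of the moment at which its call begins: read the wrist's pose just before it. There is no depth.
- bot.close_job(): hands the job in, once; it reports no verdict.
The state is a dict: "time": time; "joint_positions": joint angles; "dq": joint speeds; "tau": joint torques, N m; "tool_pos": TCP position; "tcp_rot": TCP orientation; "contact_force": force on the tool from outside, world axes, zero at the start; "moment": the same for the moment, N m; "grip_width": finger opening in mm.
Only numpy, scipy, OpenCV 4.12 (cv2) and the standard library are available. Lean on these libraries where they do the work, as an engineer would, in place of code of your own. Each camera call takes 0.05 s, during which the arm holds its last target. There are 200 camera calls.

## Task

Pull the drawer of the cream control unit all the way out, then press the big plunger inside it with the fingertips to about half of its travel, where its top is level with the top edges of the two guard plates beside it, and keep it there for at least three seconds so that the mist pump runs: the job finishes with the arm still holding the plunger at that level. Pressed right down to its bottom the plunger trips the pump, so never bottom it; do not press the small stop button next to it, and leave the white bottle and the clay pots on the bench where they stand.

Things in the scene. Friction and masses are not known exactly. Their poses are not given: they have to be found in the camera images.
- unit: Fixed low cream steel drawer unit on the bench, 260 deep (its x), 320 wide (its y), 150 high; its origin is the centre of its underside. One drawer fills its front, which faces along the unit's -x axis, roughly towards the robot; the drawer slides along -x. Turned up to 0.2 rad, beside a stack of black seedling trays. An open black tray 40 high is fixed on the rear of its top.
- unit_drawer0 (a joint): How far the drawer is pulled out, in m: 0 shut, 0.1816 at its stop. It starts shut or up to 30 mm ajar, runs easily (about 1 N of friction) and stays where it is left.
- unit_drawer0_handle (a point): Middle of the drawer's handle: a level steel bar 11 in diameter and 120 long, along the unit's y, its centre line 35 in front of the drawer's face (29 free behind it), 112 above the bench and 38 below the top of the unit; the two posts that carry it stand 51 either side of the middle. The bar can be pinched from above. Moves with the drawer; axes as the unit's.
- ctrl: Grey control box in the drawer, 90 (x) by 150 (y), its top 72 above the bench and 56 below the drawer's rim; origin on the drawer's floor under its centre, axes as the unit's. It is clamped anywhere up to 55 either side of the drawer's middle. It carries the plunger (35 to +y), with an upright steel guard plate on either side, and the stop button (45 to -y).
- plunger (a joint): How far the plunger is pressed down, in m: 0 released, 0.020 bottomed; half travel is 0.010. Its spring pushes back with 4 N at the start, 8 N at half travel and 12 N at the bottom.
- plunger_top (a point): Centre of the flat top of the plunger, a black rubber mushroom head 40 in diameter on a steel stem, moving straight down. Released, its top is 102 above the bench, 26 below the drawer's rim; with the drawer at its stop it lies 103 in front of the unit's face. The guard plates (60 long in x, 6 thick, 60 apart inside) end 92 above the bench, level with the plunger's top at half travel.
- stop (a joint): How far the small stop button is pressed, in m: 0 released, 0.006 down. Leave it alone.
- stop_top (a point): Centre of the top of the stop button, 24 in diameter, on the same box 80 to -y of the plunger, its top 86 above the bench.
- trays: Fixed stack of two black seedling trays full of tubes, 280 by 280, 140 high, beside the unit; origin at the centre of its underside.
- sprayer: White bottle, 72 in diameter, 170 high, standing on the right of the bench; origin under its centre.
- pots: Nest of clay pots, 106 in diameter, 121 high, standing on the left of the bench; origin under its centre.

How it is judged (in metres and radians):
On the way, in this order (a step that is already met when the one before it is completed fails the run):
1. the drawer is out by more than 150 mm with the plunger still released (value of joint unit_drawer0 above 0.15 m and value of joint plunger below 0.003 m), for 0.2 s.
2. the fingers hold the plunger at 6 to 14 mm of travel for 2 s (value of joint plunger between 0.006 and 0.014 m and contact force between the fingers and plunger above 3 N), for 2 s.
At the end, for the whole second after the job is handed in: The drawer is out by more than 150 mm of 182; the fingers press on the plunger (over 3 N) and hold it between 6 and 14 mm of its 20 mm travel, without a break for the last second; the stop button is up (all of step 2 and value of joint unit_drawer0 above 0.15 m and value of joint stop below 0.002 m); the arm keeps its last pose, push and grip.
It fails at once if the plunger is bottomed (pressed beyond 18 mm) (value of joint plunger above 0.018 m).
It fails at once if the stop button is pressed by more than 3 mm (value of joint stop above 0.003 m).
It fails at once if the bottle or the pots are shifted by more than 40 mm (distance of any of sprayer, pots from where it was at the start of the episode above 0.04 m).
It also fails if it takes over 48 s, if anything falls off the work surface, if the arm or the gripper's body presses on something with over 40 N, if the wrist force passes 120 N, or if a joint passes its speed limit or range.

## Working session

There is one attempt and no reset: what is moved stays moved. The work goes in short steps, Python scripts to look and compute and a shell command to move; the robot and the scene stay as the last step left them, time stands still between calls to the robot, and variables do not carry over. Pictures are saved under pics/ and viewed, on a budget of 10 in all, crops included, one or two more only if the job needs it, and the job is handed in when it is done.

```bash
mkdir -p pics; cat > h.py <<'E'
import numpy as np,cv2
from plant import bot
def snap(n,f):
    o=bot.get_obs(); c=bot.capture(n); cv2.imwrite('pics/'+f,c['frame'][:,:,::-1]); np.savez('pics/'+f+'.npz',**{k:np.array(v) for k,v in c.items()},pos=o['tool_pos'],rot=o['tcp_rot']); return c
def ray(K,V,uv,z):
    R=V[:3,:3];t=V[:3,3];C=-R.T@t
    d=R.T@np.linalg.inv(K)@np.array([uv[0],uv[1],1.])
    return C+d*(z-C[2])/d[2]
def proj(K,V,p):
    q=K@(V[:3,:3]@np.array(p,float)+V[:3,3]); return q[:2]/q[2]
E
python3 - <<'E'
from h import *
a=snap('scene','s1.png');b=snap('top','t1.png')
o=bot.get_obs();print(o,bot.grasp_offset)
cv2.imwrite('pics/t1b.png',cv2.resize(b['frame'][:,:,::-1],(800,600)))
E
```

```text
{'time': 0.1, 'joint_positions': array([-1.27599270e+00,  3.42684768e-01,  1.52493347e+00, -3.82334761e-05,
        1.27538093e+00, -1.46012144e-01]), 'dq': array([-0.00013297, -0.00112438, -0.00206033,  0.00047455, -0.0006427 ,
        0.00037636]), 'tau': array([ 9.10475337e-04, -4.32005560e+01, -2.44693834e+01,  7.18331407e-02,
        5.25691453e-02, -3.93455525e-05]), 'tool_pos': array([ 223.88505572, -474.40579869,  187.29384512]), 'tcp_rot': array([-3.14019578e+00, -1.68467795e-04,  4.40826812e-01]), 'contact_force': array([-0.46544893, -0.71152657,  0.45871818]), 'moment': array([-0.02748695, -0.06550081, -0.01391633]), 'grip_width': 91.83137595908877} 18.8
```

View pics/t1b.png

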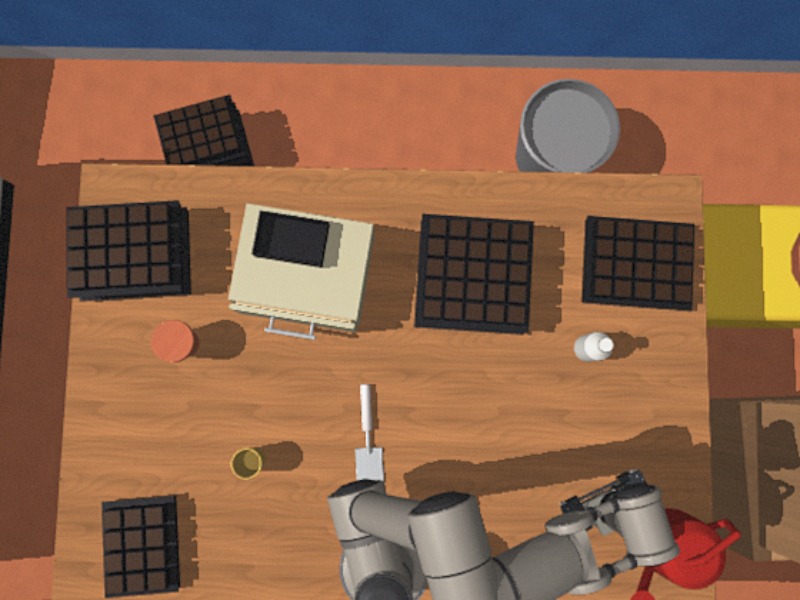

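View pics/s1.png

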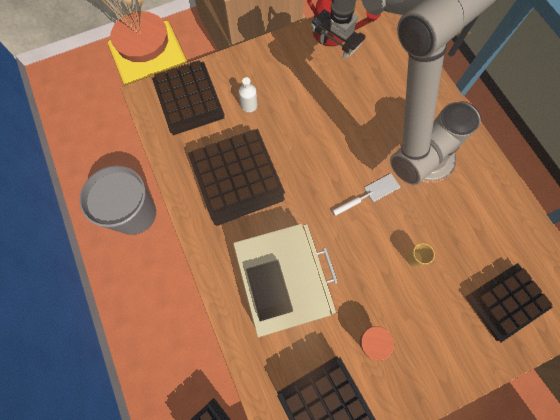

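The top view (800x600) shows the unit's top corners at about (247,205), (373,225), (355,325), (230,303). The handle bar runs from (266,330) to (314,338), with the pots at (173,341) and the bottle at (597,347). In the scene view the bar runs from about (319,252) to (335,282).

```bash
python3 - <<'E'
from h import *
for f,pts in (('t1.png',[(247,205,150),(373,225,150),(357,320,150),(230,300,150),(266,331,112),(314,338,112),(173,341,121),(597,347,160)]),('s1.png',[(319,252,112),(335,282,112),(307,226,150),(333,314,150),(236,241,150),(257,335,150)])):
    d=np.load('pics/'+f+'.npz');s=.7 if f[0]=='t' else 1
    for u,v,z in pts: print(f,u,v,ray(d['camera_matrix'],d['view'],(u*s,v*s),z).round(0))
c=cv2.imread('pics/t1.png')[195:250,140:280];s=cv2.imread('pics/s1.png')[215:325,270:350]
k=np.zeros((600,800,3),np.uint8);a=cv2.resize(c,None,fx=5.5,fy=5.5)[:300];k[:a.shape[0],:a.shape[1]]=a;b=cv2.resize(s,None,fx=2.7,fy=2.7);k[302:302+b.shape[0],:b.shape[1]]=b[:298];cv2.imwrite('pics/c1.png',k)
E
```

```text
t1.png 247 205 [905. 357. 150.]
t1.png 373 225 [860.  42. 150.]
t1.png 357 320 [622.  76. 150.]
t1.png 230 300 [666. 390. 150.]
t1.png 266 331 [594. 305. 112.]
t1.png 314 338 [578. 185. 112.]
t1.png 173 341 [564. 533. 121.]
t1.png 597 347 [ 565. -509.  160.]
s1.png 319 252 [606. 194. 112.]
s1.png 335 282 [603. 309. 112.]
s1.png 307 226 [611.  99. 150.]
s1.png 333 314 [662. 400. 150.]
s1.png 236 241 [856.  47. 150.]
s1.png 257 335 [912. 358. 150.]
```

View pics/c1.png

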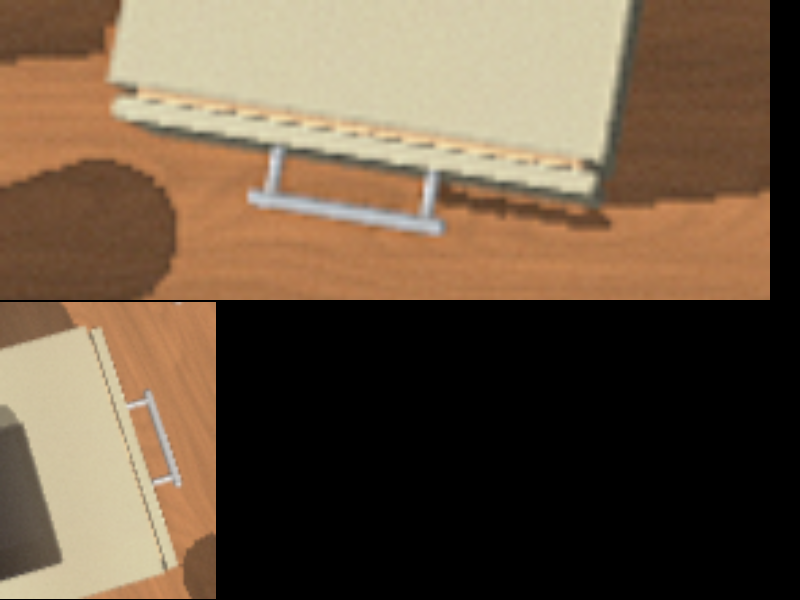

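The enlarged crop shows bar ends at (252,197) and (441,227) in the top part and (149,392) and (178,486) in the scene part. The drawer is slightly ajar.

```bash
python3 - <<'E'
from h import *
P=lambda u,v:(140+u/5.5-.4,195+v/5.5-.4)
S=lambda u,v:(270+u/2.7,215+v/2.7)
for f,e in (('t1.png',[P(252,197),P(441,227)]),('s1.png',[S(178,184),S(149,90)])):
    d=np.load('pics/'+f+'.npz');a,b=[ray(d['camera_matrix'],d['view'],q,112) for q in e]
    print(a.round(1),b.round(1),'mid',(a+b)/2,'len',np.linalg.norm(a-b),'yaw',np.arctan2(b[0]-a[0],a[1]-b[1]))
o=bot.get_obs();print(o['tcp_rot'],o['joint_positions'])
E
```

```text
[598.5 308.2 112. ] [581.1 184.9 112. ] mid [589.76137001 246.56056336 112.        ] len 124.52536567412919 yaw -0.14027160940250114
[601.7 314.1 112. ] [580.8 190.8 112. ] mid [591.24082676 252.42848137 112.        ] len 125.0600127049249 yaw -0.16757709467379747
[-3.14019578e+00 -1.68467795e-04  4.40826812e-01] [-1.27599270e+00  3.42684768e-01  1.52493347e+00 -3.82334761e-05
  1.27538093e+00 -1.46012144e-01]
```

```bash
python3 -m handwheel '[{"claw":0,"rz":0.145,"dz":-10},{"claw":0,"rz":0.145,"dz":-10},{"claw":0,"rz":0.145,"dz":-10},{"claw":0,"rz":0.145,"dz":-10},{"claw":0,"dx":16,"dy":-44},{"claw":0,"dx":16,"dy":-44},{"claw":0,"dx":16,"dy":-44},{"claw":0,"dx":16,"dy":-44},{"claw":0,"dx":16,"dy":-44},{"claw":0,"dx":16,"dy":-44}]'
python3 -m handwheel '[{"claw":0,"dx":16,"dy":-44},{"claw":0,"dx":16,"dy":-44},{"claw":0,"dx":16,"dy":-44},{"claw":0,"dx":16,"dy":-44},{"claw":0,"dx":16,"dy":-44},{"claw":0,"dx":16,"dy":-44},{"claw":0,"dx":16,"dy":-44},{"claw":0},{"claw":0}]'
```

```text
invalid input at $[0]: expected keys claw, dx, dy, dz, rx, ry, rz
invalid input at $[0]: expected keys claw, dx, dy, dz, rx, ry, rz
```

```bash
python3 -m handwheel '[{"claw":0,"dx":0,"dy":0,"dz":-10,"rx":0,"ry":0,"rz":0.145},{"claw":0,"dx":0,"dy":0,"dz":-10,"rx":0,"ry":0,"rz":0.145},{"claw":0,"dx":0,"dy":0,"dz":-10,"rx":0,"ry":0,"rz":0.145},{"claw":0,"dx":0,"dy":0,"dz":-10,"rx":0,"ry":0,"rz":0.145},{"claw":0,"dx":16,"dy":-44,"dz":0,"rx":0,"ry":0,"rz":0},{"claw":0,"dx":16,"dy":-44,"dz":0,"rx":0,"ry":0,"rz":0},{"claw":0,"dx":16,"dy":-44,"dz":0,"rx":0,"ry":0,"rz":0},{"claw":0,"dx":16,"dy":-44,"dz":0,"rx":0,"ry":0,"rz":0},{"claw":0,"dx":16,"dy":-44,"dz":0,"rx":0,"ry":0,"rz":0},{"claw":0,"dx":16,"dy":-44,"dz":0,"rx":0,"ry":0,"rz":0}]'
```

```text
time: 1.1
tool_pos: [356.0, -224.9, 227.7]
tcp_rot: [-3.141, 0.0, -0.14]
contact_force: [1.0, 1.0, -0.3]
grip_width: 16.5
```

```bash
python3 -m handwheel '[{"claw":0,"dx":15,"dy":-45,"dz":0,"rx":0,"ry":0,"rz":0},{"claw":0,"dx":15,"dy":-45,"dz":0,"rx":0,"ry":0,"rz":0},{"claw":0,"dx":15,"dy":-45,"dz":0,"rx":0,"ry":0,"rz":0},{"claw":0,"dx":15,"dy":-45,"dz":0,"rx":0,"ry":0,"rz":0},{"claw":0,"dx":15,"dy":-45,"dz":0,"rx":0,"ry":0,"rz":0},{"claw":0,"dx":15,"dy":-45,"dz":0,"rx":0,"ry":0,"rz":0},{"claw":0,"dx":15,"dy":-45,"dz":0,"rx":0,"ry":0,"rz":0},{"claw":0,"dx":15,"dy":-45,"dz":0,"rx":0,"ry":0,"rz":0},{"claw":0,"dx":15,"dy":-45,"dz":0,"rx":0,"ry":0,"rz":0},{"claw":0,"dx":15,"dy":-45,"dz":0,"rx":0,"ry":0,"rz":0}]'
python3 -m handwheel '[{"claw":0,"dx":0,"dy":-20,"dz":0,"rx":0,"ry":0,"rz":0},{"claw":0,"dx":0,"dy":0,"dz":0,"rx":0,"ry":0,"rz":0},{"claw":0,"dx":0,"dy":0,"dz":0,"rx":0,"ry":0,"rz":0}]'
python3 -c "
from h import *
c=snap('wrist','w1.png');print(c['mount'],c['camera_matrix'])"
```

```text
time: 2.1
tool_pos: [567.0, 200.1, 227.4]
tcp_rot: [3.141, 0.001, -0.139]
contact_force: [0.7, -0.4, -0.1]
grip_width: 0.7
time: 2.4
tool_pos: [569.0, 217.8, 227.2]
tcp_rot: [3.14, 0.001, -0.138]
contact_force: [0.1, -0.8, 0.1]
grip_width: 0.7
[[ 1.36847329e-04 -9.59854775e-01 -2.80497402e-01  7.69272017e+01]
 [ 9.99999964e-01  1.95761828e-04 -1.82018089e-04 -1.03975430e+00]
 [ 2.29621615e-04 -2.80497367e-01  9.59854767e-01 -1.96478656e+02]
 [ 0.00000000e+00  0.00000000e+00  0.00000000e+00  1.00000000e+00]] [[337.61745274   0.         276.95716419]
 [  0.         337.61745274 207.42177822]
 [  0.           0.           1.        ]]
```

View pics/w1.png

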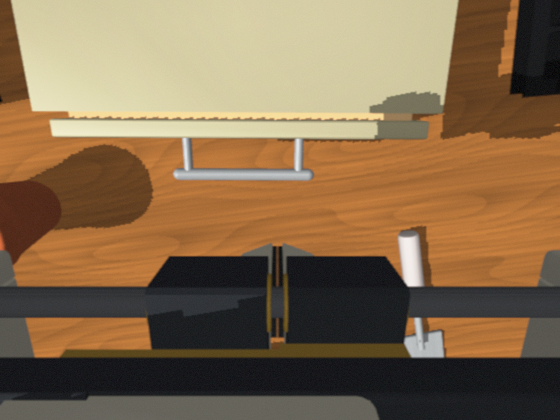

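The wrist view shows the bar from (174,174) to (312,174), posts at u=187 and 298, and the drawer front's top edge at row ~121-137. The drawer is slightly ajar.

```bash
cat >> h.py <<'E'
from scipy.spatial.transform import Rotation as Ro
def wv(d):
    T=np.eye(4);T[:3,:3]=Ro.from_euler('xyz',d['rot']).as_matrix();T[:3,3]=d['pos'];return np.linalg.inv(T@d['mount'])
def totool(d,p): return Ro.from_euler('xyz',d['rot']).as_matrix().T@(np.array(p)-d['pos'])
E
python3 - <<'E'
from h import *
d=np.load('pics/w1.png.npz');V=wv(d);K=d['camera_matrix']
a,b=[ray(K,V,q,112) for q in [(174,174),(312,174.5)]]
m=(a+b)/2;print(a,b,m,np.linalg.norm(a-b),'yaw',np.arctan2(b[0]-a[0],a[1]-b[1]),totool(d,m))
print('face top front edge',ray(K,V,(240,137),128),'unit L',ray(K,V,(32,111),150),ray(K,V,(443,111),150), d['rot'],d['pos'])
E
```

```text
[600.50538402 311.51490785 112.        ] [582.2549721  183.85753608 112.        ] [591.38017806 247.68622197 112.        ] 128.95534925935064 yaw -0.14200179933887253 [ 18.17105548 -32.81532802 115.0911033 ]
face top front edge [626.52479594 242.86902085 128.        ] unit L [669.86631652 397.34025286 150.        ] [625.77532333  80.26586225 150.        ] [ 3.14047954e+00  1.29172847e-03 -1.38301088e-01] [569.02365738 217.79570196 227.15093515]
```

```bash
python3 -m handwheel '[{"claw":0,"dx":19,"dy":-16,"dz":0,"rx":0,"ry":0,"rz":0},{"claw":0,"dx":19,"dy":-17,"dz":0,"rx":0,"ry":0,"rz":0},{"claw":0,"dx":0,"dy":0,"dz":35,"rx":0,"ry":0,"rz":0},{"claw":0,"dx":0,"dy":0,"dz":35,"rx":0,"ry":0,"rz":0},{"claw":0,"dx":0,"dy":0,"dz":27,"rx":0,"ry":0,"rz":0},{"claw":0,"dx":0,"dy":0,"dz":0,"rx":0,"ry":0,"rz":0},{"claw":0,"dx":0,"dy":0,"dz":0,"rx":0,"ry":0,"rz":0}]'
python3 -c "
from h import *
o=bot.get_obs();d=dict(pos=o['tool_pos'],rot=o['tcp_rot']);print(totool(d,[591.4,247.7,112]),o['tcp_rot'])"
```

```text
time: 3.15
tool_pos: [612.1, 244.2, 131.9]
tcp_rot: [3.142, -0.0, -0.141]
contact_force: [0.3, 0.6, 0.8]
grip_width: 0.5
[-20.97982376  -0.52485261  19.88173153] [ 3.14156330e+00 -4.84706206e-04 -1.40673859e-01]
```

Positioned 21 mm behind the bar line, within a millimetre of plan. I'll descend 36 mm in small steps.

```bash
python3 -m handwheel '[{"claw":0,"dx":-1,"dy":0,"dz":12,"rx":0,"ry":0,"rz":0},{"claw":0,"dx":0,"dy":0,"dz":12,"rx":0,"ry":0,"rz":0},{"claw":0,"dx":0,"dy":0,"dz":12,"rx":0,"ry":0,"rz":0},{"claw":0,"dx":0,"dy":0,"dz":0,"rx":0,"ry":0,"rz":0},{"claw":0,"dx":0,"dy":0,"dz":0,"rx":0,"ry":0,"rz":0}]'
python3 -c "
from h import *
snap('wrist','w2.png')"
```

```text
time: 3.65
tool_pos: [610.5, 245.5, 94.5]
tcp_rot: [3.141, 0.001, -0.139]
contact_force: [0.4, -0.5, -0.2]
grip_width: 0.7
```

View pics/w2.png

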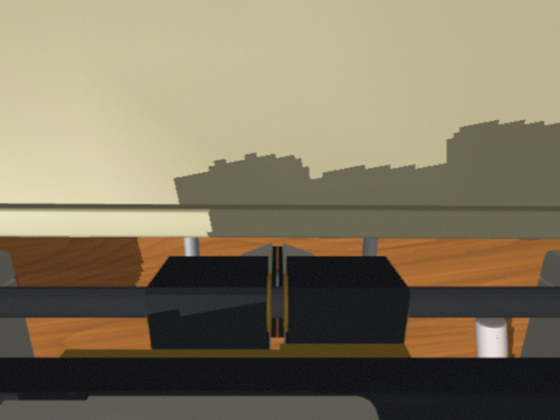

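The fingers sit between the posts (u=192 and 370) behind the bar, with no contact force. I'll pull along tool -x.

```bash
python3 -m handwheel '[{"claw":0,"dx":-5,"dy":0,"dz":0,"rx":0,"ry":0,"rz":0},{"claw":0,"dx":-12,"dy":0,"dz":0,"rx":0,"ry":0,"rz":0},{"claw":0,"dx":-18,"dy":0,"dz":0,"rx":0,"ry":0,"rz":0},{"claw":0,"dx":-18,"dy":0,"dz":0,"rx":0,"ry":0,"rz":0},{"claw":0,"dx":-18,"dy":0,"dz":0,"rx":0,"ry":0,"rz":0},{"claw":0,"dx":-18,"dy":0,"dz":0,"rx":0,"ry":0,"rz":0},{"claw":0,"dx":-18,"dy":0,"dz":0,"rx":0,"ry":0,"rz":0},{"claw":0,"dx":-18,"dy":0,"dz":0,"rx":0,"ry":0,"rz":0},{"claw":0,"dx":-15,"dy":0,"dz":0,"rx":0,"ry":0,"rz":0},{"claw":0,"dx":-8,"dy":0,"dz":0,"rx":0,"ry":0,"rz":0}]'
python3 -m handwheel '[{"claw":0,"dx":-5,"dy":0,"dz":0,"rx":0,"ry":0,"rz":0},{"claw":0,"dx":-5,"dy":0,"dz":0,"rx":0,"ry":0,"rz":0},{"claw":0,"dx":0,"dy":0,"dz":0,"rx":0,"ry":0,"rz":0}]'
```

```text
time: 4.7
tool_pos: [463.0, 266.4, 95.5]
tcp_rot: [-3.141, -0.001, -0.139]
contact_force: [0.5, -0.3, -1.0]
grip_width: 0.2
time: 5.0
tool_pos: [454.1, 267.5, 95.0]
tcp_rot: [3.142, -0.0, -0.139]
contact_force: [0.5, -0.5, -0.5]
grip_width: 0.5
```

```bash
python3 -m handwheel '[{"claw":0,"dx":-5,"dy":0,"dz":0,"rx":0,"ry":0,"rz":0},{"claw":0,"dx":-5,"dy":0,"dz":0,"rx":0,"ry":0,"rz":0},{"claw":0,"dx":0,"dy":0,"dz":0,"rx":0,"ry":0,"rz":0}]'
python3 -m handwheel '[{"claw":0,"dx":-3,"dy":0,"dz":0,"rx":0,"ry":0,"rz":0},{"claw":0,"dx":-3,"dy":0,"dz":0,"rx":0,"ry":0,"rz":0},{"claw":0,"dx":0,"dy":0,"dz":0,"rx":0,"ry":0,"rz":0}]'
```

```text
time: 5.3
tool_pos: [443.7, 268.8, 94.8]
tcp_rot: [3.141, 0.001, -0.139]
contact_force: [-0.7, -0.5, 0.9]
grip_width: 0.6
time: 5.6
tool_pos: [438.0, 269.7, 94.9]
tcp_rot: [3.141, 0.0, -0.139]
contact_force: [0.3, -0.4, -0.0]
grip_width: 0.6
```

```bash
python3 -m handwheel '[{"claw":0,"dx":-3,"dy":0,"dz":0,"rx":0,"ry":0,"rz":0},{"claw":0,"dx":-2,"dy":0,"dz":0,"rx":0,"ry":0,"rz":0},{"claw":0,"dx":0,"dy":0,"dz":0,"rx":0,"ry":0,"rz":0}]'
python3 -c "
from h import *
c=snap('top','t2.png')"
```

```text
time: 5.9
tool_pos: [433.2, 270.4, 94.9]
tcp_rot: [3.141, 0.0, -0.139]
contact_force: [0.5, 0.6, 0.5]
grip_width: 0.4
```

View pics/t2.png

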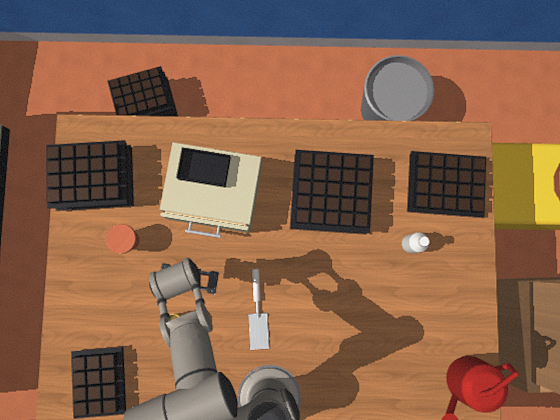

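The drawer front and handle have not moved (handle still at (186,232)-(220,236)), so the fingers passed without catching the bar. I'll look at the fingertip geometry up close before retrying.

```bash
python3 - <<'E'
from h import *
c=cv2.imread('pics/w1.png')[215:365,140:420]
a=cv2.resize(c,None,fx=2.8,fy=2.8,interpolation=cv2.INTER_CUBIC)
a=cv2.convertScaleAbs(a,alpha=1.8,beta=20)
cv2.imwrite('pics/c2.png',a)
d=np.load('pics/w1.png.npz');V=np.linalg.inv(d['mount'])
for x in(-9.5,0,9.5):
  for z in (0,-19,-40,-66): print(x,z,[proj(d['camera_matrix'],V,(x,y,z)).round(0) for y in(-19,0,19)])
E
```

```text
-9.5 0 [array([249., 252.]), array([279., 252.]), array([309., 252.])]
-9.5 -19 [array([246., 265.]), array([279., 265.]), array([312., 265.])]
-9.5 -40 [array([242., 283.]), array([279., 283.]), array([316., 283.])]
-9.5 -66 [array([236., 312.]), array([279., 312.]), array([322., 312.])]
0 0 [array([248., 237.]), array([279., 238.]), array([309., 238.])]
0 -19 [array([245., 250.]), array([279., 250.]), array([312., 250.])]
0 -40 [array([242., 266.]), array([279., 266.]), array([316., 266.])]
0 -66 [array([236., 293.]), array([279., 293.]), array([323., 293.])]
9.5 0 [array([248., 223.]), array([279., 223.]), array([310., 223.])]
9.5 -19 [array([245., 234.]), array([279., 234.]), array([313., 234.])]
9.5 -40 [array([241., 249.]), array([279., 249.]), array([317., 249.])]
9.5 -66 [array([235., 273.]), array([279., 273.]), array([324., 273.])]
```

View pics/c2.png

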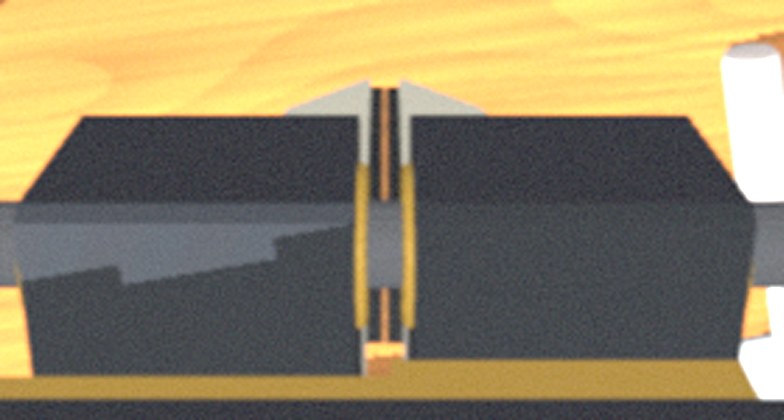

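The crop shows the finger ends at about row 245, while a full-width tip at the TCP should show at row ~223. The closed fingers look about 30 mm shorter than the TCP says. I'll check with a gentle touch on the clear bench below.

```bash
python3 -m handwheel '[{"claw":0,"dx":0,"dy":0,"dz":25,"rx":0,"ry":0,"rz":0},{"claw":0,"dx":0,"dy":0,"dz":25,"rx":0,"ry":0,"rz":0},{"claw":0,"dx":0,"dy":0,"dz":25,"rx":0,"ry":0,"rz":0},{"claw":0,"dx":0,"dy":0,"dz":8,"rx":0,"ry":0,"rz":0},{"claw":0,"dx":0,"dy":0,"dz":0,"rx":0,"ry":0,"rz":0},{"claw":0,"dx":0,"dy":0,"dz":0,"rx":0,"ry":0,"rz":0}]'
for i in 1 ; do python3 -m handwheel '[{"claw":0,"dx":0,"dy":0,"dz":3,"rx":0,"ry":0,"rz":0},{"claw":0,"dx":0,"dy":0,"dz":3,"rx":0,"ry":0,"rz":0},{"claw":0,"dx":0,"dy":0,"dz":0,"rx":0,"ry":0,"rz":0}]'; done
python3 -c "
from h import *
snap('scene','s2.png');c=cv2.imread('pics/s2.png')[150:370,240:520];cv2.imwrite('pics/c3.png',cv2.resize(c,None,fx=2.7,fy=2.7))"
```

```text
time: 6.55
tool_pos: [434.1, 270.6, 12.7]
tcp_rot: [-3.141, -0.001, -0.139]
contact_force: [0.4, 0.4, 0.2]
grip_width: 0.5
time: 6.85
tool_pos: [433.5, 270.3, 6.0]
tcp_rot: [-3.142, -0.0, -0.139]
contact_force: [0.4, 0.1, -0.5]
grip_width: 0.5
```

View pics/c3.png

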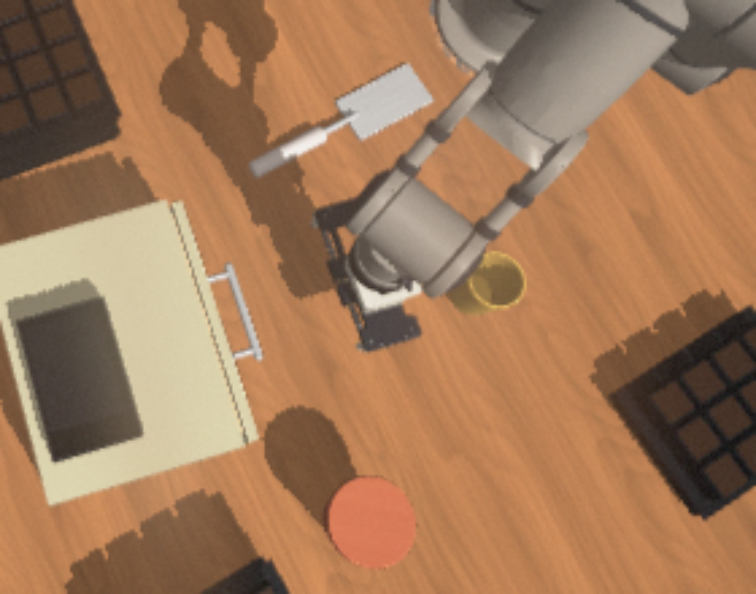

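Clear bench under the hand, and the drawer is still shut. I'll keep lowering in small steps.

```bash
python3 -m handwheel '[{"claw":0,"dx":0,"dy":0,"dz":3,"rx":0,"ry":0,"rz":0},{"claw":0,"dx":0,"dy":0,"dz":0,"rx":0,"ry":0,"rz":0}]'
python3 -m handwheel '[{"claw":0,"dx":0,"dy":0,"dz":3,"rx":0,"ry":0,"rz":0},{"claw":0,"dx":0,"dy":0,"dz":0,"rx":0,"ry":0,"rz":0}]'
python3 -m handwheel '[{"claw":0,"dx":0,"dy":0,"dz":2,"rx":0,"ry":0,"rz":0},{"claw":0,"dx":0,"dy":0,"dz":0,"rx":0,"ry":0,"rz":0}]'
```

```text
time: 7.1
tool_pos: [433.3, 270.2, 2.6]
tcp_rot: [3.141, 0.0, -0.139]
contact_force: [-0.5, 0.9, -0.8]
grip_width: 0.3
time: 7.3
tool_pos: [433.2, 270.2, -0.5]
tcp_rot: [3.141, 0.001, -0.139]
contact_force: [-0.8, -0.3, -0.7]
grip_width: 0.5
time: 7.5
tool_pos: [433.3, 270.2, -2.4]
tcp_rot: [3.141, 0.0, -0.139]
contact_force: [0.2, -0.6, 0.1]
grip_width: 0.2
```

```bash
R='';python3 -m handwheel '[{"claw":0,"dx":0,"dy":0,"dz":2,"rx":0,"ry":0,"rz":0},{"claw":0,"dx":0,"dy":0,"dz":2,"rx":0,"ry":0,"rz":0},{"claw":0,"dx":0,"dy":0,"dz":0,"rx":0,"ry":0,"rz":0}]'
python3 -m handwheel '[{"claw":0,"dx":0,"dy":0,"dz":2,"rx":0,"ry":0,"rz":0},{"claw":0,"dx":0,"dy":0,"dz":2,"rx":0,"ry":0,"rz":0},{"claw":0,"dx":0,"dy":0,"dz":0,"rx":0,"ry":0,"rz":0}]'
python3 -c "
from h import *
snap('wrist','w3.png');cv2.imwrite('pics/w3c.png',cv2.convertScaleAbs(cv2.imread('pics/w3.png'),alpha=1.5,beta=10))"
```

```text
time: 7.8
tool_pos: [433.2, 270.2, -6.4]
tcp_rot: [3.141, 0.0, -0.139]
contact_force: [0.2, 0.2, -0.1]
grip_width: 0.4
time: 8.1
tool_pos: [433.3, 270.2, -10.4]
tcp_rot: [3.141, 0.0, -0.139]
contact_force: [0.0, -0.3, 0.9]
grip_width: 0.8
```

View pics/w3c.png

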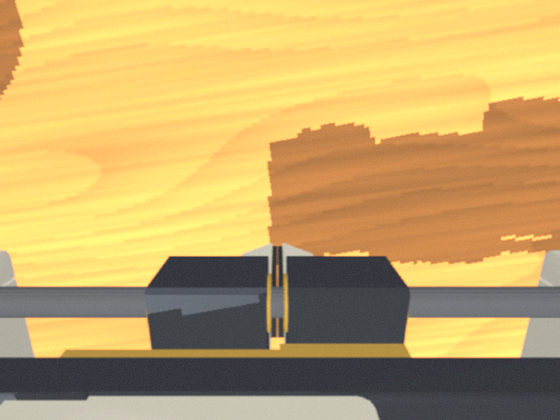

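The tips (row 245) are still above the bench, with their shadow detached. The fingers really are shorter than stated, so I'll continue to contact.

```bash
python3 -m handwheel '[{"claw":0,"dx":0,"dy":0,"dz":2,"rx":0,"ry":0,"rz":0},{"claw":0,"dx":0,"dy":0,"dz":2,"rx":0,"ry":0,"rz":0},{"claw":0,"dx":0,"dy":0,"dz":0,"rx":0,"ry":0,"rz":0}]'
python3 -m handwheel '[{"claw":0,"dx":0,"dy":0,"dz":2,"rx":0,"ry":0,"rz":0},{"claw":0,"dx":0,"dy":0,"dz":0,"rx":0,"ry":0,"rz":0}]'
python3 -m handwheel '[{"claw":0,"dx":0,"dy":0,"dz":2,"rx":0,"ry":0,"rz":0},{"claw":0,"dx":0,"dy":0,"dz":0,"rx":0,"ry":0,"rz":0}]'
```

```text
time: 8.45
tool_pos: [433.2, 270.2, -14.4]
tcp_rot: [3.141, 0.0, -0.139]
contact_force: [0.2, 0.3, -0.2]
grip_width: 0.6
time: 8.65
tool_pos: [433.3, 270.2, -16.3]
tcp_rot: [3.141, 0.0, -0.139]
contact_force: [-0.2, -0.0, 0.6]
grip_width: 0.0
time: 8.85
tool_pos: [433.3, 270.2, -18.3]
tcp_rot: [3.141, 0.0, -0.139]
contact_force: [0.4, -0.2, 0.6]
grip_width: 0.3
```

```bash
python3 -m handwheel '[{"claw":0,"dx":0,"dy":0,"dz":2,"rx":0,"ry":0,"rz":0},{"claw":0,"dx":0,"dy":0,"dz":0,"rx":0,"ry":0,"rz":0}]'
python3 -m handwheel '[{"claw":0,"dx":0,"dy":0,"dz":2,"rx":0,"ry":0,"rz":0},{"claw":0,"dx":0,"dy":0,"dz":0,"rx":0,"ry":0,"rz":0}]'
python3 -m handwheel '[{"claw":0,"dx":0,"dy":0,"dz":2,"rx":0,"ry":0,"rz":0},{"claw":0,"dx":0,"dy":0,"dz":0,"rx":0,"ry":0,"rz":0}]'
```

```text
time: 9.05
tool_pos: [433.3, 270.2, -20.4]
tcp_rot: [3.141, 0.0, -0.139]
contact_force: [-0.3, -1.0, 0.7]
grip_width: 0.3
time: 9.25
tool_pos: [433.3, 270.2, -22.3]
tcp_rot: [3.141, 0.0, -0.139]
contact_force: [0.3, 0.3, -0.4]
grip_width: 0.5
time: 9.45
tool_pos: [433.3, 270.2, -24.3]
tcp_rot: [3.141, 0.0, -0.139]
contact_force: [-0.2, 0.8, 0.3]
grip_width: 0.9
```

```bash
python3 -m handwheel '[{"claw":0,"dx":0,"dy":0,"dz":2,"rx":0,"ry":0,"rz":0},{"claw":0,"dx":0,"dy":0,"dz":0,"rx":0,"ry":0,"rz":0}]'
python3 -m handwheel '[{"claw":0,"dx":0,"dy":0,"dz":2,"rx":0,"ry":0,"rz":0},{"claw":0,"dx":0,"dy":0,"dz":0,"rx":0,"ry":0,"rz":0}]'
```

```text
time: 9.65
tool_pos: [433.3, 270.2, -26.4]
tcp_rot: [3.141, 0.0, -0.139]
contact_force: [0.6, -0.6, 0.0]
grip_width: 0.8
time: 9.85
tool_pos: [433.3, 270.2, -28.3]
tcp_rot: [3.141, 0.0, -0.139]
contact_force: [-0.4, 0.3, -0.2]
grip_width: 0.4
```

```bash
python3 -m handwheel '[{"claw":0,"dx":0,"dy":0,"dz":2,"rx":0,"ry":0,"rz":0},{"claw":0,"dx":0,"dy":0,"dz":0,"rx":0,"ry":0,"rz":0}]'
```

```text
time: 10.05
tool_pos: [433.3, 270.2, -30.3]
tcp_rot: [3.141, 0.0, -0.139]
contact_force: [-0.7, -0.4, -0.5]
grip_width: 0.3
```

```bash
python3 -m handwheel '[{"claw":0,"dx":0,"dy":0,"dz":2,"rx":0,"ry":0,"rz":0},{"claw":0,"dx":0,"dy":0,"dz":0,"rx":0,"ry":0,"rz":0}]'
```

```text
time: 10.25
tool_pos: [433.3, 270.2, -32.4]
tcp_rot: [3.141, 0.0, -0.139]
contact_force: [-0.4, 0.2, -0.3]
grip_width: 0.2
```

```bash
python3 -m handwheel '[{"claw":0,"dx":0,"dy":0,"dz":2,"rx":0,"ry":0,"rz":0},{"claw":0,"dx":0,"dy":0,"dz":0,"rx":0,"ry":0,"rz":0}]'
```

```text
time: 10.45
tool_pos: [433.3, 270.2, -34.4]
tcp_rot: [3.141, 0.0, -0.139]
contact_force: [-0.3, -1.1, -0.3]
grip_width: 0.2
```

```bash
python3 -c "
from h import *
d=snap('wrist','w4.png')
a=cv2.imread('pics/w4.png')[195:295,200:360];b=cv2.imread('pics/w3.png')[195:295,200:360]
cv2.imwrite('pics/c4.png',cv2.resize(np.hstack([b,a]),None,fx=2.5,fy=2.5))"
```

```text
(no output)
```

View pics/c4.png

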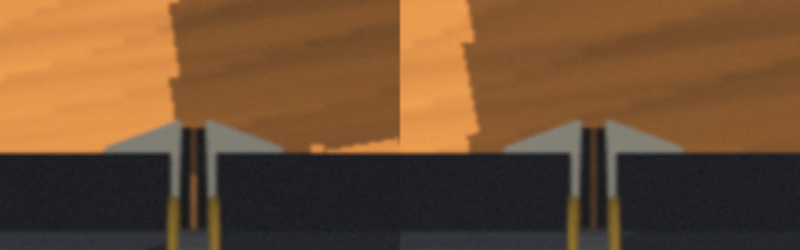

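```bash
python3 -m handwheel '[{"claw":0,"dx":0,"dy":0,"dz":2,"rx":0,"ry":0,"rz":0},{"claw":0,"dx":0,"dy":0,"dz":0,"rx":0,"ry":0,"rz":0}]'
```

```text
time: 10.7
tool_pos: [433.3, 270.2, -36.3]
tcp_rot: [3.141, 0.0, -0.139]
contact_force: [0.4, -0.0, 0.7]
grip_width: 0.6
```

```bash
python3 -m handwheel '[{"claw":0,"dx":0,"dy":0,"dz":2,"rx":0,"ry":0,"rz":0},{"claw":0,"dx":0,"dy":0,"dz":0,"rx":0,"ry":0,"rz":0}]'
```

```text
time: 10.9
tool_pos: [433.3, 270.2, -38.4]
tcp_rot: [3.141, 0.0, -0.139]
contact_force: [0.5, 0.4, -0.2]
grip_width: 0.5
```

```bash
python3 - <<'E'
from h import *
f=[np.load('pics/w%d.png.npz'%i) for i in(3,4)]
g=[cv2.cvtColor(d['frame'][:235],cv2.COLOR_RGB2GRAY) for d in f]
p=cv2.goodFeaturesToTrack(g[0],400,.005,6)
q,st,e=cv2.calcOpticalFlowPyrLK(g[0],g[1],p,None,winSize=(31,31),maxLevel=4)
b,st2,_=cv2.calcOpticalFlowPyrLK(g[1],g[0],q,None,winSize=(31,31),maxLevel=4)
ok=(st*st2).ravel().astype(bool)&(np.linalg.norm(b-p,axis=2).ravel()<.5)
P=[d['camera_matrix']@wv(d)[:3] for d in f]
X=cv2.triangulatePoints(P[0],P[1],p[ok,0].T.astype(float),q[ok,0].T.astype(float));X=(X[:3]/X[3]).T
r=[np.linalg.norm(proj(f[0]['camera_matrix'],wv(f[0]),x)-u) for x,u in zip(X,p[ok,0])]
g2=np.array(r)<1
z=X[g2,2];print(len(z),np.percentile(z,[10,25,50,75,90]))
E
```

```text
25 [-9.30457661e+01 -4.10540649e+01 -1.10998762e+01  7.82227994e-02
  7.16372399e+00]
```

```bash
python3 -m handwheel '[{"claw":0,"dx":0,"dy":0,"dz":2,"rx":0,"ry":0,"rz":0},{"claw":0,"dx":0,"dy":0,"dz":0,"rx":0,"ry":0,"rz":0}]'
```

```text
time: 11.1
tool_pos: [433.5, 270.3, -38.6]
tcp_rot: [-3.141, -0.001, -0.139]
contact_force: [-5.0, -2.7, 17.3]
grip_width: 0.5
```

```bash
python3 -m handwheel '[{"claw":0,"dx":0,"dy":0,"dz":2,"rx":0,"ry":0,"rz":0},{"claw":0,"dx":0,"dy":0,"dz":0,"rx":0,"ry":0,"rz":0}]'; python3 -c "
from h import *
d=snap('wrist','w5.png')
a=cv2.imread('pics/w5.png')
cv2.imwrite('pics/c5.png',cv2.resize(a[195:345,140:420],None,fx=2.8,fy=2.8))"
```

```text
time: 11.3
tool_pos: [433.6, 270.3, -38.8]
tcp_rot: [-3.141, -0.001, -0.139]
contact_force: [-10.5, -6.1, 36.3]
grip_width: 0.3
```

View pics/c5.png

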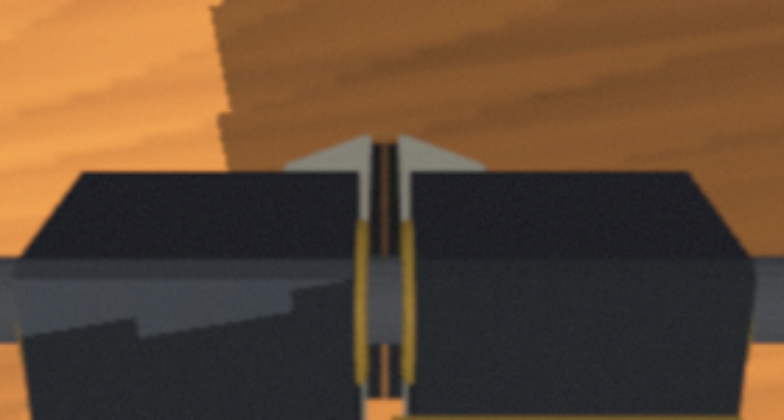

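Contact: the bench is met at reported TCP z ≈ -38.5 with force rising. The closed fingertips really lie about 38.5 mm behind the reported TCP, and the image agrees (tips at row ~245 match z=-38). That also explains the miss, since the tips passed about 15 mm above the bar. From here on, tip z = TCP z + 38.5. I'll lift and return to the hook position.

```bash
python3 -m handwheel '[{"claw":0,"dx":0,"dy":0,"dz":-5,"rx":0,"ry":0,"rz":0},{"claw":0,"dx":0,"dy":0,"dz":-35,"rx":0,"ry":0,"rz":0},{"claw":0,"dx":0,"dy":0,"dz":-48,"rx":0,"ry":0,"rz":0},{"claw":0,"dx":0,"dy":0,"dz":-48,"rx":0,"ry":0,"rz":0},{"claw":0,"dx":30,"dy":0,"dz":-10,"rx":0,"ry":0,"rz":0},{"claw":0,"dx":40,"dy":0,"dz":0,"rx":0,"ry":0,"rz":0},{"claw":0,"dx":40,"dy":0,"dz":0,"rx":0,"ry":0,"rz":0},{"claw":0,"dx":40,"dy":0,"dz":0,"rx":0,"ry":0,"rz":0},{"claw":0,"dx":29,"dy":0,"dz":0,"rx":0,"ry":0,"rz":0},{"claw":0,"dx":0,"dy":0,"dz":0,"rx":0,"ry":0,"rz":0}]'
python3 -m handwheel '[{"claw":0,"dx":0,"dy":0,"dz":0,"rx":0,"ry":0,"rz":0}]'
python3 -c "
from h import *
o=bot.get_obs();d=dict(pos=o['tool_pos'],rot=o['tcp_rot']);print(totool(d,[591.4,247.7,112]),o['tcp_rot'])"
```

```text
time: 12.35
tool_pos: [613.7, 244.1, 102.8]
tcp_rot: [3.141, -0.001, -0.142]
contact_force: [0.4, 0.3, -0.4]
grip_width: 0.3
time: 12.45
tool_pos: [610.3, 245.2, 102.9]
tcp_rot: [3.141, 0.002, -0.14]
contact_force: [-1.3, -0.5, -0.8]
grip_width: 0.3
[-19.0428358    0.11910113  -9.02103792] [ 3.14099270e+00  1.68063627e-03 -1.39927176e-01]
```

```bash
python3 -m handwheel '[{"claw":0,"dx":0,"dy":0,"dz":8,"rx":0,"ry":0,"rz":0},{"claw":0,"dx":0,"dy":0,"dz":7,"rx":0,"ry":0,"rz":0},{"claw":0,"dx":0,"dy":0,"dz":5,"rx":0,"ry":0,"rz":0},{"claw":0,"dx":0,"dy":0,"dz":3,"rx":0,"ry":0,"rz":0},{"claw":0,"dx":0,"dy":0,"dz":3,"rx":0,"ry":0,"rz":0},{"claw":0,"dx":0,"dy":0,"dz":0,"rx":0,"ry":0,"rz":0}]'
```

```text
time: 13.05
tool_pos: [610.4, 245.5, 77.5]
tcp_rot: [3.141, 0.001, -0.139]
contact_force: [-0.2, 0.5, 1.5]
grip_width: 0.5
```

```bash
python3 -m handwheel '[{"claw":0,"dx":0,"dy":0,"dz":3,"rx":0,"ry":0,"rz":0},{"claw":0,"dx":0,"dy":0,"dz":0,"rx":0,"ry":0,"rz":0}]'
```

```text
time: 13.25
tool_pos: [610.6, 245.4, 74.7]
tcp_rot: [3.141, 0.0, -0.139]
contact_force: [-0.2, 0.2, -0.1]
grip_width: 0.7
```

Tip is at ~113, already below the bar's top, with no contact. I'll go down 11 more and pull.

```bash
python3 -m handwheel '[{"claw":0,"dx":0,"dy":0,"dz":4,"rx":0,"ry":0,"rz":0},{"claw":0,"dx":0,"dy":0,"dz":4,"rx":0,"ry":0,"rz":0},{"claw":0,"dx":0,"dy":0,"dz":3,"rx":0,"ry":0,"rz":0},{"claw":0,"dx":0,"dy":0,"dz":0,"rx":0,"ry":0,"rz":0}]'
```

```text
time: 13.65
tool_pos: [610.3, 245.3, 63.1]
tcp_rot: [3.141, 0.001, -0.139]
contact_force: [0.0, 0.6, 0.5]
grip_width: 0.6
```

```bash
python3 -m handwheel '[{"claw":0,"dx":-5,"dy":0,"dz":0,"rx":0,"ry":0,"rz":0},{"claw":0,"dx":-6,"dy":0,"dz":0,"rx":0,"ry":0,"rz":0},{"claw":0,"dx":-12,"dy":0,"dz":0,"rx":0,"ry":0,"rz":0}]'
python3 -m handwheel '[{"claw":0,"dx":-15,"dy":0,"dz":0,"rx":0,"ry":0,"rz":0},{"claw":0,"dx":-15,"dy":0,"dz":0,"rx":0,"ry":0,"rz":0},{"claw":0,"dx":-15,"dy":0,"dz":0,"rx":0,"ry":0,"rz":0},{"claw":0,"dx":-15,"dy":0,"dz":0,"rx":0,"ry":0,"rz":0},{"claw":0,"dx":-15,"dy":0,"dz":0,"rx":0,"ry":0,"rz":0},{"claw":0,"dx":-15,"dy":0,"dz":0,"rx":0,"ry":0,"rz":0},{"claw":0,"dx":-15,"dy":0,"dz":0,"rx":0,"ry":0,"rz":0},{"claw":0,"dx":-10,"dy":0,"dz":0,"rx":0,"ry":0,"rz":0},{"claw":0,"dx":-5,"dy":0,"dz":0,"rx":0,"ry":0,"rz":0},{"claw":0,"dx":0,"dy":0,"dz":0,"rx":0,"ry":0,"rz":0}]'
```

```text
time: 13.95
tool_pos: [588.3, 248.6, 64.0]
tcp_rot: [-3.141, -0.002, -0.14]
contact_force: [1.9, -0.7, -0.9]
grip_width: 0.5
time: 14.95
tool_pos: [468.5, 265.4, 64.1]
tcp_rot: [3.141, 0.0, -0.139]
contact_force: [0.1, -0.4, 0.0]
grip_width: -0.0
```

```bash
python3 -m handwheel '[{"claw":0,"dx":-8,"dy":0,"dz":0,"rx":0,"ry":0,"rz":0},{"claw":0,"dx":-8,"dy":0,"dz":0,"rx":0,"ry":0,"rz":0},{"claw":0,"dx":-5,"dy":0,"dz":0,"rx":0,"ry":0,"rz":0},{"claw":0,"dx":-3,"dy":0,"dz":0,"rx":0,"ry":0,"rz":0},{"claw":0,"dx":-3,"dy":0,"dz":0,"rx":0,"ry":0,"rz":0}]'
python3 -m handwheel '[{"claw":0,"dx":-2,"dy":0,"dz":0,"rx":0,"ry":0,"rz":0},{"claw":0,"dx":-2,"dy":0,"dz":0,"rx":0,"ry":0,"rz":0}]'
python3 -m handwheel '[{"claw":0,"dx":-2,"dy":0,"dz":0,"rx":0,"ry":0,"rz":0},{"claw":0,"dx":-2,"dy":0,"dz":0,"rx":0,"ry":0,"rz":0}]'
```

```text
time: 15.45
tool_pos: [442.1, 269.0, 63.8]
tcp_rot: [3.141, -0.0, -0.139]
contact_force: [1.5, -0.3, -0.1]
grip_width: 0.2
time: 15.65
tool_pos: [438.3, 269.6, 63.8]
tcp_rot: [3.141, -0.0, -0.139]
contact_force: [0.2, 0.1, -0.2]
grip_width: 0.3
time: 15.85
tool_pos: [434.4, 270.2, 63.8]
tcp_rot: [3.142, -0.0, -0.139]
contact_force: [0.8, -0.0, 0.6]
grip_width: 0.7
```

```bash
python3 -m handwheel '[{"claw":0,"dx":-2,"dy":0,"dz":0,"rx":0,"ry":0,"rz":0},{"claw":0,"dx":-2,"dy":0,"dz":0,"rx":0,"ry":0,"rz":0}]'
```

```text
time: 16.05
tool_pos: [433.1, 270.4, 64.1]
tcp_rot: [-3.141, -0.005, -0.139]
contact_force: [13.7, -4.7, -8.6]
grip_width: 0.5
```

```bash
python3 -m handwheel '[{"claw":0,"dx":-2,"dy":0,"dz":0,"rx":0,"ry":0,"rz":0},{"claw":0,"dx":-2,"dy":0,"dz":0,"rx":0,"ry":0,"rz":0}]'
```

```text
time: 16.25
tool_pos: [433.2, 270.6, 64.2]
tcp_rot: [-3.14, -0.013, -0.138]
contact_force: [27.5, -7.6, -17.8]
grip_width: 0.2
```

```bash
python3 -c "
from h import *
snap('top','t3.png');a=cv2.imread('pics/t3.png')[130:300,100:320]
cv2.imwrite('pics/c6.png',cv2.resize(a,None,fx=3.5,fy=3.5,interpolation=cv2.INTER_CUBIC))"
```

```text
(no output)
```

View pics/c6.png

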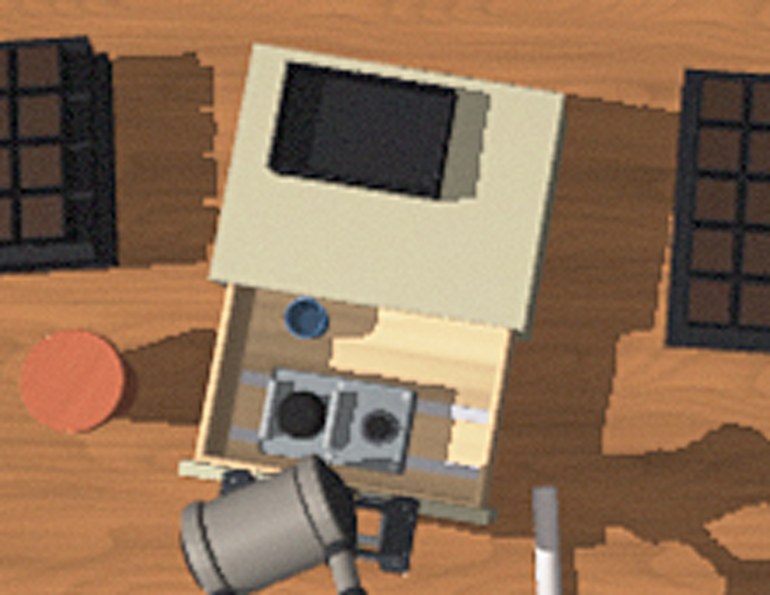

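The drawer is fully out, with the stop felt at 14-27 N. In the crop the plunger is at (302,414), left of the dark stop button at (380,427). Releasing and lifting.

```bash
python3 -m handwheel '[{"claw":0,"dx":6,"dy":0,"dz":0,"rx":0,"ry":0,"rz":0},{"claw":0,"dx":6,"dy":0,"dz":0,"rx":0,"ry":0,"rz":0},{"claw":0,"dx":0,"dy":0,"dz":0,"rx":0,"ry":0,"rz":0},{"claw":0,"dx":0,"dy":0,"dz":-30,"rx":0,"ry":0,"rz":0},{"claw":0,"dx":0,"dy":0,"dz":-45,"rx":0,"ry":0,"rz":0},{"claw":0,"dx":0,"dy":0,"dz":-45,"rx":0,"ry":0,"rz":0},{"claw":0,"dx":0,"dy":0,"dz":0,"rx":0,"ry":0,"rz":0},{"claw":0,"dx":0,"dy":0,"dz":0,"rx":0,"ry":0,"rz":0}]'
python3 - <<'E'
from h import *
snap('wrist','w6.png')
d=np.load('pics/t3.png.npz');K,V=d['camera_matrix'],d['view']
p=ray(K,V,(99.6+302/3.5,129.6+414/3.5),102);s=ray(K,V,(99.6+380/3.5,129.6+427/3.5),86);print(p,s,np.linalg.norm((p-s)[:2]),p[0]*.99-p[1]*.14)
d=np.load('pics/w6.png.npz');print(totool(d,p),proj(d['camera_matrix'],wv(d),p),d['pos'],d['rot'])
E
```

```text
time: 17.1
tool_pos: [438.2, 270.0, 184.7]
tcp_rot: [-3.141, -0.001, -0.139]
contact_force: [-0.3, 0.0, 0.2]
grip_width: 0.7
[536.57504618 306.03204994 102.        ] [525.14038231 228.06788733  86.        ] 78.79823722699402 488.364808728116
[ 92.34487508 -49.25597826  82.83093993] [215.32801146  88.19045196] [438.18298114 269.95311618 184.65593768] [-3.14061417e+00 -1.37190889e-03 -1.38713904e-01]
```

View pics/w6.png

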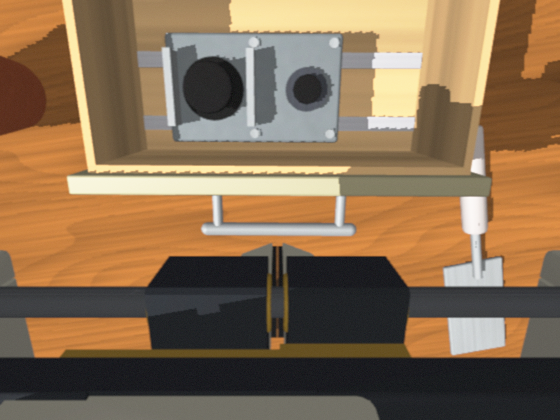

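The wrist view shows the plunger head at (212,88), against (215,88) predicted from the top view. The guards are at u≈169 and 251, and the stop button at (309,88).

```bash
python3 - <<'E'
from h import *
d=np.load('pics/w6.png.npz')
for uv,z in (((211.5,88),102),((308,88),86),((163.5,80),92),((251,85),92)): p=ray(d['camera_matrix'],wv(d),uv,z);print(p,totool(d,p))
E
```

```text
[537.12657471 308.9678356  102.        ] [ 92.48517627 -52.23982259  82.83405204]
[527.42520395 232.83238536  86.        ] [93.38224889 24.52134319 98.76019617]
[549.25522628 347.79207384  92.        ] [ 99.11539497 -92.35834968  92.8824175 ]
[535.78727182 278.69236733  92.        ] [ 95.33118955 -22.06020209  92.80844055]
```

```bash
python3 -m handwheel '[{"claw":0,"dx":31,"dy":-17,"dz":0,"rx":0,"ry":0,"rz":0},{"claw":0,"dx":31,"dy":-17,"dz":0,"rx":0,"ry":0,"rz":0},{"claw":0,"dx":30,"dy":-17,"dz":0,"rx":0,"ry":0,"rz":0},{"claw":0,"dx":0,"dy":0,"dz":30,"rx":0,"ry":0,"rz":0},{"claw":0,"dx":0,"dy":0,"dz":30,"rx":0,"ry":0,"rz":0},{"claw":0,"dx":0,"dy":0,"dz":20,"rx":0,"ry":0,"rz":0},{"claw":0,"dx":0,"dy":0,"dz":15,"rx":0,"ry":0,"rz":0},{"claw":0,"dx":0,"dy":0,"dz":5,"rx":0,"ry":0,"rz":0},{"claw":0,"dx":0,"dy":0,"dz":0,"rx":0,"ry":0,"rz":0},{"claw":0,"dx":0,"dy":0,"dz":0,"rx":0,"ry":0,"rz":0}]'
```

```text
time: 18.15
tool_pos: [536.6, 307.4, 84.0]
tcp_rot: [3.142, -0.0, -0.139]
contact_force: [0.0, -0.6, 0.3]
grip_width: 0.0
```

```bash
python3 -c "
from h import *
snap('wrist','w7.png');o=bot.get_obs();d=dict(pos=o['tool_pos'],rot=o['tcp_rot']);print(d,totool(d,[537,308,102]))"
```

```text
{'pos': array([536.91076716, 307.57651582,  84.52609763]), 'rot': array([-3.14113480e+00, -9.36324654e-04, -1.39131225e-01])} [  0.04600183  -0.43976742 -17.47366744]
```

View pics/w7.png

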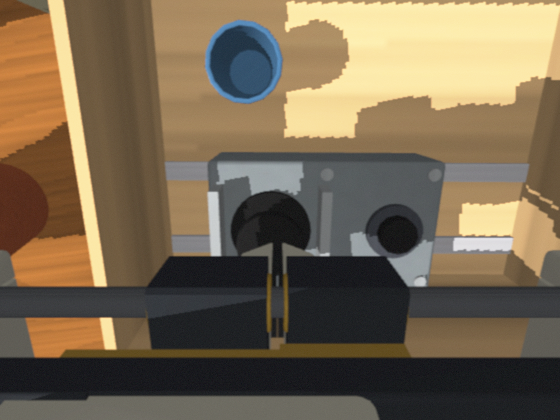

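The tips hang over the plunger head (centre about u=271, guards at 213 and 326). The stop is at (397,230) and the box's far edge at row 153. I'll check centring with these.

```bash
python3 - <<'E'
from h import *
d=np.load('pics/w7.png.npz');K,V=d['camera_matrix'],wv(d)
for n,uv,z in (('stop',(396,232),86),('farL',(208,155),72),('farR',(443,162),72),('headtop',(271,191),102),('headL',(232,230),102),('headR',(311,230),102),('guardLtop',(213,192),92),('guardRtop',(326,191),92)): print(n,totool(d,ray(K,V,uv,z)).round(1))
E
```

```text
stop [ 4.4 71.9 -2. ]
farL [ 49.6 -43.5  12. ]
farR [ 45.3 101.7  12. ]
headtop [ 34.1  -4.3 -18. ]
headL [ 11.5 -26.3 -18. ]
headR [ 11.6  18.1 -18. ]
guardLtop [ 31.1 -37.8  -8. ]
guardRtop [31.7 27.  -8. ]
```

Box edges, stop and guards agree that the plunger centre is at about (+3, -5) from the tool. I'll correct that and descend to just above it.

```bash
python3 -m handwheel '[{"claw":0,"dx":3,"dy":-5,"dz":0,"rx":0,"ry":0,"rz":0},{"claw":0,"dx":0,"dy":0,"dz":7,"rx":0,"ry":0,"rz":0},{"claw":0,"dx":0,"dy":0,"dz":5,"rx":0,"ry":0,"rz":0},{"claw":0,"dx":0,"dy":0,"dz":3,"rx":0,"ry":0,"rz":0},{"claw":0,"dx":0,"dy":0,"dz":0,"rx":0,"ry":0,"rz":0}]'
```

```text
time: 18.7
tool_pos: [539.7, 311.7, 68.0]
tcp_rot: [3.141, 0.001, -0.139]
contact_force: [0.3, -0.0, -0.0]
grip_width: 0.6
```

```bash
python3 -m handwheel '[{"claw":0,"dx":0,"dy":0,"dz":2,"rx":0,"ry":0,"rz":0},{"claw":0,"dx":0,"dy":0,"dz":0,"rx":0,"ry":0,"rz":0}]'
```

```text
time: 18.9
tool_pos: [540.2, 311.8, 66.7]
tcp_rot: [3.141, 0.0, -0.139]
contact_force: [-0.3, 0.1, -0.4]
grip_width: 0.8
```

```bash
python3 -m handwheel '[{"claw":0,"dx":0,"dy":0,"dz":2,"rx":0,"ry":0,"rz":0},{"claw":0,"dx":0,"dy":0,"dz":0,"rx":0,"ry":0,"rz":0}]'
```

```text
time: 19.1
tool_pos: [540.2, 311.8, 64.7]
tcp_rot: [3.141, 0.0, -0.139]
contact_force: [0.3, -0.6, 0.1]
grip_width: 0.5
```

```bash
python3 -m handwheel '[{"claw":0,"dx":0,"dy":0,"dz":2,"rx":0,"ry":0,"rz":0},{"claw":0,"dx":0,"dy":0,"dz":0,"rx":0,"ry":0,"rz":0}]'
```

```text
time: 19.3
tool_pos: [540.5, 312.0, 63.2]
tcp_rot: [-3.141, -0.001, -0.139]
contact_force: [-0.4, -0.2, 4.6]
grip_width: 0.6
```

Contact at TCP z ≈ 63.5, exactly as predicted. Half travel should then be at TCP z ≈ 53.5 with about 8 N.

```bash
python3 -m handwheel '[{"claw":0,"dx":0,"dy":0,"dz":2,"rx":0,"ry":0,"rz":0},{"claw":0,"dx":0,"dy":0,"dz":2,"rx":0,"ry":0,"rz":0},{"claw":0,"dx":0,"dy":0,"dz":0,"rx":0,"ry":0,"rz":0}]'
```

```text
time: 19.6
tool_pos: [540.6, 312.0, 59.1]
tcp_rot: [-3.141, -0.001, -0.139]
contact_force: [-0.8, -0.4, 5.0]
grip_width: 0.4
```

```bash
python3 -m handwheel '[{"claw":0,"dx":0,"dy":0,"dz":2,"rx":0,"ry":0,"rz":0},{"claw":0,"dx":0,"dy":0,"dz":2,"rx":0,"ry":0,"rz":0},{"claw":0,"dx":0,"dy":0,"dz":0,"rx":0,"ry":0,"rz":0},{"claw":0,"dx":0,"dy":0,"dz":0,"rx":0,"ry":0,"rz":0}]'
```

```text
time: 20.0
tool_pos: [540.7, 312.0, 55.5]
tcp_rot: [-3.141, -0.001, -0.139]
contact_force: [-0.9, -0.7, 6.6]
grip_width: 0.7
```

Force follows the spring (6.6 N at ~8 mm). 2 mm more, then hold.

```bash
python3 -m handwheel '[{"claw":0,"dx":0,"dy":0,"dz":1,"rx":0,"ry":0,"rz":0},{"claw":0,"dx":0,"dy":0,"dz":1,"rx":0,"ry":0,"rz":0},{"claw":0,"dx":0,"dy":0,"dz":0,"rx":0,"ry":0,"rz":0},{"claw":0,"dx":0,"dy":0,"dz":0,"rx":0,"ry":0,"rz":0}]'
```

```text
time: 20.4
tool_pos: [540.7, 312.0, 53.7]
tcp_rot: [-3.141, -0.001, -0.139]
contact_force: [-0.7, -0.1, 7.8]
grip_width: 0.3
```

```bash
for i in 1 2 3 4; do python3 -m handwheel '[{"claw":0,"dx":0,"dy":0,"dz":0,"rx":0,"ry":0,"rz":0},{"claw":0,"dx":0,"dy":0,"dz":0,"rx":0,"ry":0,"rz":0},{"claw":0,"dx":0,"dy":0,"dz":0,"rx":0,"ry":0,"rz":0},{"claw":0,"dx":0,"dy":0,"dz":0,"rx":0,"ry":0,"rz":0},{"claw":0,"dx":0,"dy":0,"dz":0,"rx":0,"ry":0,"rz":0},{"claw":0,"dx":0,"dy":0,"dz":0,"rx":0,"ry":0,"rz":0},{"claw":0,"dx":0,"dy":0,"dz":0,"rx":0,"ry":0,"rz":0},{"claw":0,"dx":0,"dy":0,"dz":0,"rx":0,"ry":0,"rz":0},{"claw":0,"dx":0,"dy":0,"dz":0,"rx":0,"ry":0,"rz":0},{"claw":0,"dx":0,"dy":0,"dz":0,"rx":0,"ry":0,"rz":0}]' | grep -E 'time|pos|force'; done
```

```text
time: 21.4
tool_pos: [540.7, 312.0, 53.7]
contact_force: [-1.2, -0.2, 7.4]
time: 22.4
tool_pos: [540.7, 312.0, 53.7]
contact_force: [-1.0, -0.7, 7.2]
time: 23.4
tool_pos: [540.7, 312.0, 53.7]
contact_force: [-1.1, -0.9, 8.0]
time: 24.4
tool_pos: [540.7, 312.0, 53.7]
contact_force: [-0.2, -0.1, 5.8]
```

```bash
python3 -c "
from h import *
F=[]
for i in range(4): bot.capture('top'); F.append(bot.get_obs()['contact_force'][2])
print(np.round(F,1), bot.get_obs()['tool_pos']); print(bot.close_job())"
```

```text
[9.1 7.5 8.3 7.3] [540.67106544 311.9988217   53.6909114 ]
the job is handed in; nothing more can be done
None
```

I pulled the drawer out to its stop and pressed the plunger to about half travel. It had been held there for about 4 s at hand-in (robot clock about 24.6 s), with the arm still holding it.

- **Missed first pull:** The first pull passed over the handle without moving the drawer. A touch on the bench, which reached 36 N, showed the closed fingertips lie about 38.5 mm behind the reported TCP. I corrected for that and the second pull worked. The drawer's stop was felt at 14–27 N and its position seen from the top camera.
- **Plunger:** Contact came at TCP z ≈ 63.5, exactly where the corrected tip height put it. The hold is at z = 53.7, about 9.8 mm of travel. Force readings were mostly 7–9 N, against 8 N expected at half travel; one read 5.8 N, which I put down to noise.
- **Unchecked and off:** After pressing, I did not look again at the drawer or the stop button. The fingers never went near the button, which is 80 mm from the plunger. The bottle and pots were not touched. The wrist and top views disagreed by about 5 mm on the plunger's position, so I re-centred from a close view. I viewed 13 pictures against the budget of 10.

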